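Load a handle blank in the boring machine by way of a second grip

TASK

Load the T-headed handle blank into the boring machine: draw it out of the rack, lay it down on the open bench clear of the rack and let go (the head cannot be lowered in with fingers beside it), then take it again by the stem, lower the head fully home into the machine's nest with the stem pointing out through the slot, and release it. Then turn the machine's depth dial until its pointer stands at the bold long mark. Leave the plain batten and all other things on the bench where they are.

Things in the scene. Friction and masses are not known exactly. Their poses are not given: they have to be found in the camera images.
- blank_head (a point): Bare pine T-headed handle blank (135 g) lying right way up in one of the rack's bays: centre of its head block (56 long x 48 wide x 40 tall), 20 mm above its underside. +x runs along the blank from stem to head, z up. At the start the head and about 10 mm of stem stick out of the rack's open front, the rest of the stem is under its roof.
- blank: The same blank, origin at the centre of its head's underside, axes as blank_head. The stem, 124 long x 28 wide x 28 tall, leaves the middle of the head's -x end, undersides flush; 180 mm in all.
- blank_stem (a point): Point on the blank's stem, half-way up (14 mm above the underside), 110 mm from the head's centre and 42 mm from the stem's free end: a good place for the second grip. Axes as blank_head.
- rack: Fixed plywood rack on the bench: two bays side by side, each 88 wide x 42 high, centred at y = +50 and -50 mm, 10 mm roof (top 52 mm over the bench), no floor (things in it lie on the bench), closed back; 212 mm wide. Origin: centre of its underside. The open front faces its -x, at x = -65 mm; closed back at x = +65 mm.
- batten_center (a point): Centre of a plain pine batten 180 x 30 x 30 mm without a head, its length along x, lying in the rack's other bay, about 66 mm of it out in front of the rack. Leave it there. The open bench between the rack's front and the machine, around x = 0.42 to 0.62, y = 0 to 0.12 m from the robot's base, is always free.
- nest (a point): Where the head's centre is when the blank is home in the boring machine's aluminium nest: an open-topped pocket 60 (x) x 52 (y) mm, floor 12 mm above the bench and 20 mm below this point. x runs to the green housing, z up. The blank goes in from above, head towards the housing, stem to -x.
- machine: The fixed boring machine; origin on the bench under nest, same axes. Nest cheeks (y = +-26 mm) and end wall (x = +30) rise 50 mm over the nest's floor, so no fingers fit beside the head; their top 10 mm flare out at 45 degrees. The stem leaves by a 36 mm slot in a 27 mm high wall at x = -30; beyond x = -75 it hangs free over the bench. The housing, 97 mm high, begins at x = +72.
- nest_stem (a point): Where blank_stem is when the blank is home: 110 mm to -x of nest, 26 mm above the bench.
- dial_grip (a point): Machine's depth dial, 135 mm to -y and 22 mm to -x of nest: a black bar 56 long x 14 wide x 36 high on a steel disc (radius 31, top 40 mm above the bench; bar's top 76 mm). This point is on the vertical turning axis, 62 mm above the bench. The bar lies along this point's x; its pointer end (white line) is at -x.
- dial (a joint): Dial angle, rad. 0: pointer along the machine's -x; grows clockwise seen from above (at 1.57 the pointer looks to the machine's +y, the nest). White ticks every 30 degrees on the black base; one is bold and long, at 2.094 (120 degrees). Starts at 0.75 to 1.55; stiff (0.04 N m), stays where left; stops at -0.6 and 3.2.
- sanding_roll: Bystander: brown roll of sanding paper, radius 32, 60 mm tall. Origin under its centre.
- hammer: Bystander: hammer lying along its x.
- glue: Bystander: white glue bottle, radius 30, 150 mm tall. Origin under its centre.
- tape: Bystander: yellow tape measure 65 x 35 x 65 mm. Origin under its centre.
- sanding_block: Bystander: cork sanding block 100 x 60 x 35 mm. Origin under its centre.
- screw_pot: Bystander: steel pot, radius 35, 70 mm tall. Origin under its centre.
Mind the look-alikes: they are no part of the job. What is shaped like the blank but blue is not meant.

How it is judged (in metres and radians):
On the way, in this order (a step that is already met when the one before it is completed fails the run):
1. the blank lies on the bench, clear of the rack, let go and still (height (world z) of blank_head below 0.027 m and horizontal distance between blank_stem and rack above 0.11 m and contact force between the fingers and blank below 0.1 N and linear speed of blank below 0.02 m/s), for 0.2 s.
2. the blank is home in the nest and let go (distance between blank_head and nest below 0.006 m and distance between blank_stem and nest_stem below 0.009 m and z of blank_head in the frame of nest below 0.003 m and angle between the x axis of blank and the x axis of nest, either way round below 0.08 rad and contact force between the fingers and blank below 0.1 N and linear speed of blank below 0.02 m/s), for 0.2 s.
3. the dial's pointer stands at the bold mark (value of joint dial between 1.974 and 2.214 rad), for 0.2 s.
At the end, for the whole second after the job is handed in: The blank is at rest and released in the nest: head's centre within 6 mm of nest and less than 3 mm above it, stem point within 9 mm of nest_stem, lengthwise within 0.08 rad of the machine's x. The dial is at rest at 2.094 +- 0.12 rad (all of step 2 and all of step 3 and velocity of joint dial between -0.05 and 0.05 rad/s); the robot touches nothing.
It fails at once if the plain batten is shifted by more than 30 mm (distance of batten_center from where it was at the start of the episode above 0.03 m).
It fails at once if another bystander is shifted by more than 30 mm (distance of any of sanding_roll, hammer, glue, tape, sanding_block, screw_pot from where it was at the start of the episode above 0.03 m).
It also fails if it takes over 72 s, if anything falls off the work surface, if the arm or the gripper's body presses on something with over 40 N, if the wrist force passes 120 N, or if a joint passes its speed limit or range.

ROBOT

A 6-joint arm with a two-finger parallel gripper is mounted at the origin on the work surface. World frame = base frame: x ahead of the robot, y to its left, z up, the work surface at z = 0. Lengths are in mm, angles in rad, forces in N, time in s.
With the tool pointing down it reaches from about 325 to 850 mm from the base axis. Payload 15.5 kg.
Tool frame: the origin (TCP) lies at the very end of the fingers, on their centre line; the grasp point (between the pads) lies 19 mm behind it; z points along the fingers, y is the line along which they close (so a half turn about z gives the same grasp; the last joint's range is limited). The gripper opens to 91 mm and grips with 3 to 60 N. Pads are 32 mm wide; open, the fingers measure 118 mm over their backs; the gripper's body (76 mm by 178 mm) begins 60 mm behind the grasp point.
Start: joints at [-1.226, 0.494, 1.345, -0, 1.302, -0.096], TCP at [266.1, -565.524, 213.915] pointing down, gripper open.
Joint ranges: [-2.91, 2.91], [-0.82, 2.16], [0.22, 2.67], [-1.22, 4.37], [0.12, 2.79], [-3.08, 3.08]. Speed limits (rad/s): [1.89, 1.89, 2.57, 3.01, 3.01, 3.01].

INTERFACE

Orientations are given as a 3x3 rotation matrix whose columns are the frame's x, y, z axes.
In Python, from rig import manip gives the robot as it stands.
- The arm moves only by the tool play_rows, never from a script. Its argument "rows" is a list that holds one entry, the list of rows, each a list of 6 numbers: the shift along the world's x, y, z in mm, then the turn, a rotation vector about the world's x, y, z in degrees. In form: [[[dx, dy, dz, ax, ay, az], ...]]. A call has 1 to 12 rows; each row is the pose to reach, as a shift and turn from the pose commanded when the call began; what a row does not reach only later rows make up. A row lasts 1/12 s, in which the tool goes at most 41.7 mm and 7.16 degrees, less where a joint would pass 70% of its speed; a pose out of reach is approached as far as the arm can. A call with a gripper value outside its range is refused whole. "grip" is the opening in per cent of the stroke, from 0 (shut) to 100 (fully open), set as the call begins (left out, the last holds). The fingers move at their own pace and stop on an object; "squeeze" is the grip in N (left out, the last holds). Time passes only in rows, so rows that repeat a pose let the fingers close. It gives the time, the measured TCP pose, the force, the opening and the grip force at its end, in the units of the state.
- manip.get_obs(): the state, without advancing time (a new reading comes with each control period).
- manip.snapshot(name): name is "scene" or "top"; returns a dict with "image" (480x640x3 uint8, red, green, blue), "depth" (480x640 float32, mm along the optical axis (not along the pixel's ray), 0 where there is no reading), "vertical_fov" (degrees; the focal length in pixels is half the picture's height over the tangent of half this angle, whatever the lens; pixels are square), "cx", "cy" (the principal point, pixels), "dist_coeffs" ([k1, k2, p1, p2, k3] as OpenCV has them; the pictures are not rectified), "cam_to_world" (4x4, takes a point from camera to world coordinates). Camera axes: x right, y up, looking along -z (the intrinsics and any distortion apply to the point x, -y, -z); pixel columns grow to the right and rows downward; lengths in mm; the calibration is good to about 2 mm. A picture is of the moment at which its call begins.
- manip.close_job(): hands the job in; it is judged then, once.
The state is a dict: "time_s": time; "joint_positions": joint angles; "dq": joint speeds; "joint_efforts": joint torques, N m; "tool_pos": TCP position; "tool_rot": TCP orientation; "force": force on the tool from outside, world axes, zero at the start; "torque": the same for the moment, N m; "opening": opening from 0.0 (shut) to 1.0 (fully open); "grasp_force": force on a finger pad.
Only numpy, scipy, OpenCV 4.12 (cv2) and the standard library are available. Lean on these libraries where they do the work, as an engineer would, in place of code of your own. Each camera call takes 0.05 s, during which the arm holds its last target. There are 200 camera calls.

## Working session

There is one attempt and no reset: what is moved stays moved. The work goes in short steps, Python scripts to look and compute and a tool call to move; the robot and the scene stay as the last step left them, time stands still between calls to the robot, and variables do not carry over. Pictures are saved under pics/ and viewed, at most 10 in all, crops included, and the job is handed in when it is done.

Besides the shell and the picture viewer there is one more tool, called after ">>>" in YAML: its name, and indented under it one key for each argument. play_rows: Moves the arm, as the interface text tells. Its arguments: {"type":"object","properties":{"rows":{"type":"array"},"grip":{"type":"number"},"squeeze":{"type":"number"}},"required":["rows"]}

```bash
mkdir -p pics; cat > h.py <<'E'
import numpy as np, cv2
from rig import manip
def snap(n):
    s=manip.snapshot(n); im=s["image"]; h,w=im.shape[:2]
    f=h/2/np.tan(np.radians(s["vertical_fov"])/2)
    s["K"]=np.array([[f,0,s["cx"]],[0,f,s["cy"]],[0,0,1.]]); return s
def cloud(s):
    h,w=s["depth"].shape
    u,v=np.meshgrid(np.arange(w),np.arange(h))
    p=cv2.undistortPoints(np.stack([u,v],-1).reshape(-1,1,2).astype(np.float64),s["K"],np.array(s["dist_coeffs"],float)).reshape(h,w,2)
    d=s["depth"]; T=np.array(s["cam_to_world"])
    c=np.stack([p[...,0]*d,-p[...,1]*d,-d,np.ones_like(d)],-1)@T.T
    c=c[...,:3]; c[d==0]=np.nan; return c
def save(s,name): cv2.imwrite("pics/"+name+".png",cv2.cvtColor(s["image"],cv2.COLOR_RGB2BGR))
def ray(s,uv,z):
    p=cv2.undistortPoints(np.array(uv,float).reshape(-1,1,2),s["K"],np.array(s["dist_coeffs"],float)).reshape(-1,2)
    T=np.array(s["cam_to_world"]); d=np.c_[p[:,0],-p[:,1],-np.ones(len(p))]@T[:3,:3].T; o=T[:3,3]
    return o+d*((z-o[2])/d[:,2])[:,None]
E
python3 - <<'E'
from h import *
import pickle
for n in("top","scene"):
    s=snap(n); save(s,n+"0"); c=cloud(s); np.savez("/tmp/"+n,c=c,im=s["image"])
    print(n,np.array(s["cam_to_world"]).round(2).tolist(),s["K"][0,0],s["dist_coeffs"])
o=manip.get_obs(); print(o["time_s"],o["tool_rot"],o["opening"])
E
```

```text
top [[-0.0, 1.0, -0.07, 411.6], [-1.0, -0.0, -0.02, -58.93], [-0.02, 0.07, 1.0, 1533.44], [0.0, 0.0, 0.0, 1.0]] 512.3512051663416 [-0.03722978  0.          0.          0.          0.        ]
scene [[-0.72, -0.54, 0.43, 1025.0], [0.69, -0.55, 0.47, 539.08], [-0.01, 0.64, 0.77, 1022.61], [0.0, 0.0, 0.0, 1.0]] 554.8010496087269 [0.0606101 0.        0.        0.        0.       ]
0.1 [[ 9.04810638e-01  4.25814019e-01 -3.60219889e-04]
 [ 4.25814153e-01 -9.04810026e-01  1.05980366e-03]
 [ 1.25348689e-04 -1.11230835e-03 -9.99999374e-01]] 0.999853762113534
```

View pics/top0.png

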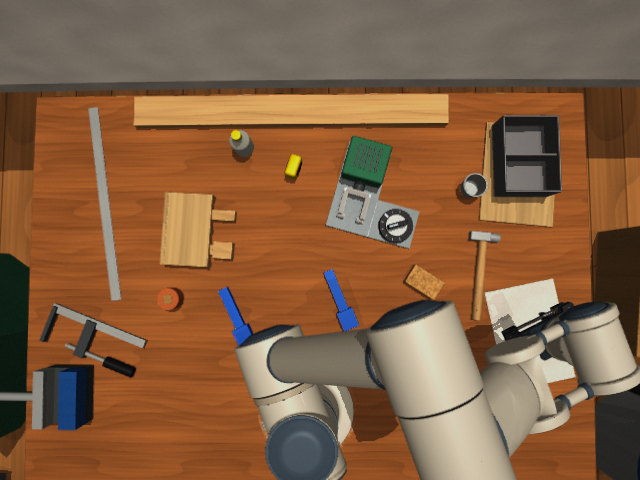

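View pics/scene0.png

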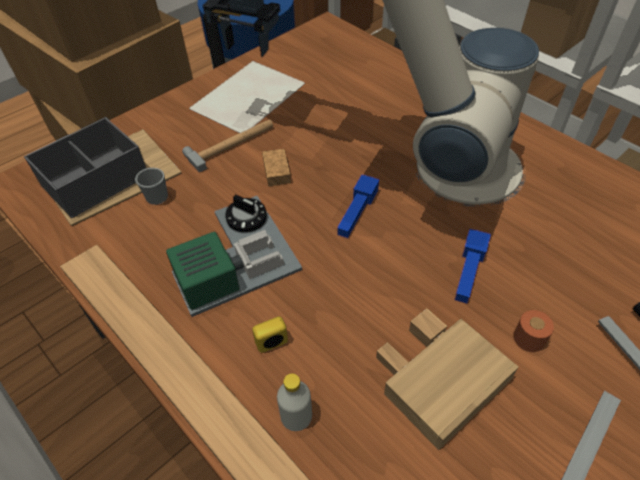

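The top picture shows the rack at about (187,230), open to the right (world -y). A narrow piece sticks out at (223,216) and a wider one, the head, at (222,251). The nest is at about (353,205), the housing at (366,160), and the dial at (396,226) with its bold mark. Next I'll measure these.

```bash
python3 - <<'E'
from h import *
d=np.load("/tmp/top.npz"); c=d["c"]; im=d["im"]
def rect(r,zlo,zhi,name):
    u0,v0,u1,v1=r; p=c[v0:v1,u0:u1].reshape(-1,3); m=(p[:,2]>zlo)&(p[:,2]<zhi); p=p[m]
    b=cv2.minAreaRect(p[:,:2].astype(np.float32)); print(name,len(p),np.round(b[0],1),np.round(b[1],1),round(b[2],2),"z",np.median(p[:,2]).round(1), "mean",p.mean(0).round(1))
rect((150,180,216,280),47,58,"roof")
rect((216,205,245,226),20,60,"pieceA"); rect((214,236,245,268),20,60,"pieceB")
rect((216,236,245,268),30,60,"B top")
rect((340,130,400,190),85,110,"housing")
rect((325,170,375,225),45,75,"nest walls")
rect((375,205,415,245),66,85,"bar"); rect((375,205,415,245),32,48,"disc")
rect((320,175,425,250),3,11,"plate")
b=im[195:260,195:250]; e=im[130:255,320:425]
cv2.imwrite("pics/c1.png",np.hstack([cv2.resize(cv2.cvtColor(b,cv2.COLOR_RGB2BGR),(275,325),interpolation=2)[:325],cv2.resize(cv2.cvtColor(e,cv2.COLOR_RGB2BGR),(525,625),interpolation=2)[290:615]]))
d=np.load("/tmp/scene.npz"); im=d["im"]; c=d["c"]
rect((380,305,530,450),47,58,"roof s")
rect((375,305,445,375),33,45,"B top s")
rect((160,235,245,310),85,110,"housing s"); rect((215,190,275,235),70,85,"bar s"); rect((225,225,300,280),53,70,"walls s")
E
```

```text
roof 3023 [530.1 350.2] [141.1 210.4] 86.83 z 51.8 mean [529.8 349.9  51.9]
pieceA 201 [571.4 240.7] [57.1 30.1] 86.47 z 29.7 mean [571.2 239.6  29.5]
pieceB 316 [467.7 244.7] [54.9 48.1] 86.11 z 39.2 mean [467.7 243.4  38.7]
B top 269 [467.5 241.2] [47.6 47.9] 85.86 z 39.4 mean [467.9 241.2  39.4]
housing 1687 [ 722.6 -175.3] [120.1 117.2] 74.28 z 96.8 mean [ 721.3 -174.9   96.6]
nest walls 483 [ 617.5 -137.5] [ 97.1 111.7] 74.5 z 56.6 mean [ 623.6 -145.6   56.6]
bar 98 [ 540.  -263.7] [14.2 56.2] 15.1 z 75.5 mean [ 539.5 -262.8   75.4]
disc 501 [ 538.9 -263.5] [95.7 97.7] 33.31 z 36.5 mean [ 539.5 -262.1   37.2]
plate 1591 [ 583.5 -197.2] [312.9 223.4] 89.8 z 7.4 mean [ 579.2 -185.7    7.2]
roof s 8060 [478.7 353.9] [141.7 325.3] 86.82 z 51.9 mean [536.4 353.8  51.9]
B top s 628 [519.  244.2] [ 57.3 143.6] 87.63 z 39.5 mean [477.8 247.3  39.3]
housing s 2542 [ 728.1 -172.7] [124.2 116.1] 73.78 z 96.3 mean [ 731.5 -167.6   96. ]
bar s 119 [ 545.6 -261.1] [16.2 55.7] 16.1 z 74.5 mean [ 545.1 -259.4   74.7]
walls s 418 [ 634.5 -141.2] [ 90.7 141.4] 85.3 z 58.1 mean [ 619.4 -141.4   58.3]
```

View pics/c1.png

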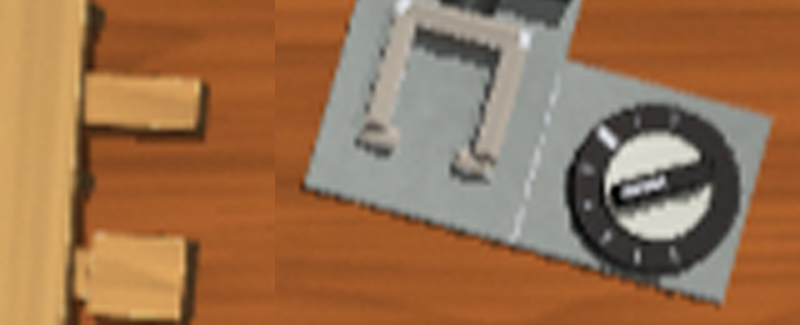

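Crop: the batten is the upper, narrow piece; the T head with its bit of stem is the lower one. The dial pointer is at world ~105°, the bold mark is upper left. I'll go above the head now.

>>> play_rows:
  rows:
    - [[203,806,-60,0,0,61],[203,806,-60,0,0,61],[203,806,-60,0,0,61],[203,806,-60,0,0,61],[203,806,-60,0,0,61],[203,806,-60,0,0,61],[203,806,-60,0,0,61],[203,806,-60,0,0,61],[203,806,-60,0,0,61],[203,806,-60,0,0,61],[203,806,-60,0,0,61],[203,806,-60,0,0,61]]
  grip: 82

```text
time_s: 1.1
tool_pos: [387.8, -80.0, 177.8]
tool_rot: [[0.067, 0.998, 0.0], [0.998, -0.067, -0.0], [-0.0, 0.0, -1.0]]
force: [0.8, -0.3, -1.1]
opening: 0.822
grasp_force: 0.0
```

```bash
python3 - <<'E'
from h import *
o=manip.get_obs(); print(o["time_s"],o["tool_pos"],np.degrees(np.arctan2(o["tool_rot"][1][1],o["tool_rot"][0][1])),o["joint_positions"])
s=snap("top"); c=cloud(s); np.savez("/tmp/top1",c=c,im=s["image"])
# machine fit: nest wall tops template using both views
from scipy.optimize import minimize
for n in("/tmp/top.npz","/tmp/scene.npz"):
    c=np.load(n)["c"].reshape(-1,3)
    m=(c[:,2]>85)&(c[:,2]<110)&(abs(c[:,0]-720)<110)&(abs(c[:,1]+172)<90); print("housing",cv2.minAreaRect(c[m][:,:2].astype(np.float32)))
    a=np.radians(-15.7); ax=np.array([np.cos(a),np.sin(a)]); ay=np.array([-ax[1],ax[0]])
    m=(c[:,2]>45)&(c[:,2]<66)&(np.hypot(c[:,0]-598,c[:,1]+139)<75); p=c[m]
    q=np.c_[(p[:,:2]-[598,-139])@ax,(p[:,:2]-[598,-139])@ay,p[:,2]]
    k=(abs(q[:,0])<20); print(n,"cheek y hist",np.histogram(q[k,1],np.arange(-50,51,4))[0])
    k=(abs(q[:,1])<18); print("end x hist",np.histogram(q[k,0],np.arange(10,70,4))[0])
    k=(abs(q[:,0])<20)
    for sg in(1,-1):
        w=q[k&(q[:,1]*sg>10)]; print(sg,len(w),w[:,1].min().round(1),w[:,1].max().round(1),"slope",np.polyfit(w[:,0],w[:,1],1).round(3))
E
```

```text
1.1 [387.76061744 -79.99458718 177.82384072] -3.8217650243466434 [-3.54549317e-01  2.24479067e-01  1.92112268e+00 -4.01129799e-06
  9.95876053e-01 -2.87844751e-01]
housing ((722.5751342773438, -175.26837158203125), (120.05646514892578, 117.19234466552734), 74.28349304199219)
/tmp/top.npz cheek y hist [ 0  0 13 18 19 17  0  0  0  0  0  0  0  0  0  0  0  0  3 19 19 18  5  0
  0]
end x hist [ 0  0  0  0  6 20 20 16  8 10  7 10  9  7]
1 64 25.5 39.3 slope [-2.0000e-03  3.2232e+01]
-1 67 -40.4 -26.7 slope [-2.0000e-03 -3.3467e+01]
housing ((728.083740234375, -172.70899963378906), (124.23177337646484, 116.11160278320312), 73.78204345703125)
/tmp/scene.npz cheek y hist [ 0  0  1 12 38 46 46  1  0  0  0  0  0  0  0  0  0  0  0  4  6 25 75 13
  0]
end x hist [ 0  0  0  0  0  2 17 18 26 31 14 14 13 12]
1 123 28.6 43.7 slope [1.0000e-03 3.8941e+01]
-1 144 -38.7 -21.5 slope [-1.800e-02 -2.845e+01]
```

>>> play_rows:
  rows:
    - [[81,321,-58,0,0,0],[81,321,-58,0,0,0],[81,321,-58,0,0,0],[81,321,-58,0,0,0],[81,321,-58,0,0,0],[81,321,-58,0,0,0],[81,321,-58,0,0,0],[81,321,-58,0,0,0],[81,321,-58,0,0,0],[81,321,-58,0,0,0],[81,321,-58,0,0,0],[81,321,-58,0,0,0]]

```text
time_s: 2.15
tool_pos: [468.5, 238.0, 120.0]
tool_rot: [[0.067, 0.998, -0.001], [0.998, -0.067, -0.0], [-0.0, -0.001, -1.0]]
force: [0.4, -0.3, 1.1]
opening: 0.821
grasp_force: 0.0
```

```bash
python3 - <<'E'
from h import *
o=manip.get_obs(); print(o["time_s"],o["tool_pos"])
s=snap("scene"); save(s,"s1")
E
```

```text
2.15 [468.48782852 237.9867841  119.95506075]
```

View pics/s1.png

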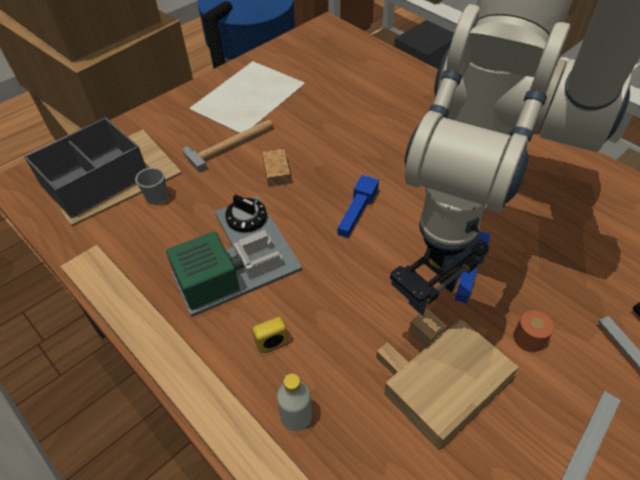

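The gripper is over the head at (430,325), with the fingers spanning it. I'll descend and grip.

>>> play_rows:
  rows:
    - [[0,0,-35,0,0,0],[0,0,-65,0,0,0],[0,0,-85,0,0,0],[0,0,-100,0,0,0],[0,0,-108,0,0,0],[0,0,-113,0,0,0],[0,0,-113,0,0,0]]

```text
time_s: 2.78
tool_pos: [468.9, 238.4, 6.7]
tool_rot: [[0.067, 0.998, -0.001], [0.998, -0.067, -0.0], [-0.0, -0.0, -1.0]]
force: [0.1, -0.4, 0.4]
opening: 0.818
grasp_force: 0.0
```

>>> play_rows:
  rows:
    - [[0,0,0,0,0,0],[0,0,0,0,0,0],[0,0,0,0,0,0],[0,0,0,0,0,0],[0,0,0,0,0,0],[0,0,0,0,0,0],[0,0,0,0,0,0],[0,0,0,0,0,0]]
  grip: 30
  squeeze: 30

```text
time_s: 3.45
tool_pos: [469.4, 239.2, 7.5]
tool_rot: [[0.066, 0.998, 0.001], [0.998, -0.066, 0.0], [0.0, 0.001, -1.0]]
force: [-0.3, -0.8, 8.3]
opening: 0.526
grasp_force: 29.9
```

>>> play_rows:
  rows:
    - [[0,0,2,0,0,0],[-1,-20,2,0,0,0],[-3,-45,2,0,0,0],[-4,-70,2,0,0,0],[-6,-100,2,0,0,0],[-8,-135,2,0,0,0],[-9,-160,5,0,0,0],[-9,-170,15,0,0,0],[-9,-175,25,0,0,0],[-9,-175,25,0,0,0]]

```text
time_s: 4.28
tool_pos: [461.0, 63.7, 33.7]
tool_rot: [[0.067, 0.998, 0.002], [0.998, -0.067, 0.0], [0.0, 0.002, -1.0]]
force: [1.2, 0.3, -1.1]
opening: 0.526
grasp_force: 29.9
```

```bash
python3 - <<'E'
from h import *
o=manip.get_obs(); print(o["time_s"],o["tool_pos"],o["opening"],o["force"])
s=snap("top"); save(s,"t2"); s=snap("scene"); save(s,"s2")
a=cv2.imread("pics/t2.png")[160:360,140:440]; b=cv2.imread("pics/s2.png")[180:480,250:600]
cv2.imwrite("pics/m2.png",np.hstack([cv2.resize(a,(450,300)),b]))
E
```

```text
4.2833 [460.9732225   63.71226582  33.72239738] 0.5257785639654409 [ 1.21487723  0.3075781  -1.05346844]
```

View pics/m2.png

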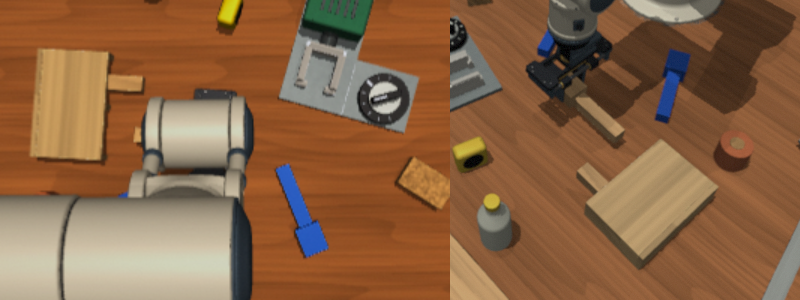

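>>> play_rows:
  rows:
    - [[20,0,5,0,0,7],[40,0,5,0,0,14],[60,0,5,0,0,21],[80,-2,5,0,0,28],[99,-4,5,0,0,35],[99,-4,5,0,0,42],[99,-4,5,0,0,49],[99,-4,5,0,0,56],[99,-4,5,0,0,63],[99,-4,5,0,0,70],[99,-4,5,0,0,77],[99,-4,5,0,0,78]]

```text
time_s: 5.38
tool_pos: [558.7, 61.5, 36.5]
tool_rot: [[-0.964, 0.265, -0.0], [0.265, 0.964, 0.0], [0.0, -0.0, -1.0]]
force: [0.6, 0.7, -1.7]
opening: 0.525
grasp_force: 29.9
```

>>> play_rows:
  rows:
    - [[0,0,0,0,0,0],[0,0,-12,0,0,0],[0,0,-22,0,0,0],[0,0,-28,0,0,0],[0,0,-31,0,0,0],[0,0,-31,0,0,0],[0,0,-31,0,0,0]]

```text
time_s: 5.97
tool_pos: [558.9, 60.4, 5.8]
tool_rot: [[-0.962, 0.274, -0.0], [0.274, 0.962, 0.0], [0.0, 0.0, -1.0]]
force: [-0.8, 1.5, 1.9]
opening: 0.527
grasp_force: 30.0
```

>>> play_rows:
  rows:
    - [[0,0,0,0,0,0],[0,0,0,0,0,0],[0,0,0,0,0,0],[0,0,0,0,0,0],[0,0,0,0,0,0],[0,0,30,0,0,0],[0,0,70,0,0,0],[0,0,110,0,0,0],[-60,-100,150,0,0,0],[-60,-130,150,0,0,0]]
  grip: 82

```text
time_s: 6.8
tool_pos: [523.8, -10.5, 142.1]
tool_rot: [[-0.963, 0.269, 0.004], [0.269, 0.963, -0.0], [-0.004, 0.001, -1.0]]
force: [1.1, -0.6, -1.1]
opening: 0.819
grasp_force: 0.0
```

```bash
python3 - <<'E'
from h import *
o=manip.get_obs(); print(o["time_s"],o["tool_pos"],o["opening"],o["force"])
s=snap("top"); save(s,"t3"); np.savez("/tmp/top3",c=cloud(s)); s=snap("scene"); save(s,"s3"); np.savez("/tmp/scene3",c=cloud(s))
a=cv2.imread("pics/t3.png")[130:330,180:440]; b=cv2.imread("pics/s3.png")[150:450,150:550]
cv2.imwrite("pics/m3.png",np.hstack([cv2.resize(a,(390,300)),b]))
E
```

```text
6.8 [523.76919734 -10.48256685 142.09132294] 0.8193826808137128 [ 1.13013302 -0.5926737  -1.11254   ]
```

View pics/m3.png

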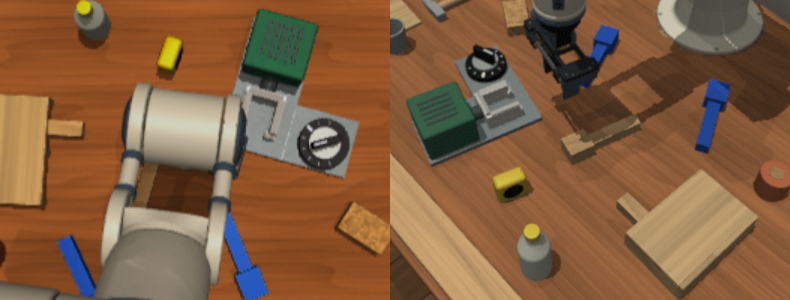

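The blank lies flat on the bench, released, with its head near scene crop (585,145) and the stem to the right. I'll measure its pose.

```bash
python3 - <<'E'
from h import *
for n in("/tmp/scene3.npz","/tmp/top3.npz"):
    c=np.load(n)["c"].reshape(-1,3)
    r=(np.hypot(c[:,0]-558,c[:,1]-60)<60)&(c[:,2]>33)&(c[:,2]<44); p=c[r][:,:2].astype(np.float32)
    if len(p)>20: print(n,"head",len(p),cv2.minAreaRect(p))
    r=(c[:,0]>390)&(c[:,0]<535)&(c[:,1]>40)&(c[:,1]<130)&(c[:,2]>23)&(c[:,2]<31); p=c[r][:,:2].astype(np.float32)
    if len(p)>20: print("stem",len(p),cv2.minAreaRect(p),p.mean(0),np.degrees(np.arctan(np.polyfit(p[:,0],p[:,1],1)[0])))
E
```

```text
/tmp/scene3.npz head 523 ((551.3396606445312, 63.22136306762695), (51.22050476074219, 57.33606719970703), 74.24799346923828)
stem 575 ((466.6298828125, 87.14016723632812), (36.70022201538086, 127.58566284179688), 78.38267517089844) [464.20685  89.04964] -14.22266531744373
stem 220 ((457.3232421875, 87.52597045898438), (28.213274002075195, 93.19387817382812), 73.98116302490234) [457.2035    87.146324] -16.57782936125039
```

>>> play_rows:
  rows:
    - [[-30,40,-10,0,0,0],[-60,75,-30,0,0,0],[-77,102,-60,0,0,0],[-77,102,-80,0,0,0],[-77,102,-82,0,0,0],[-77,102,-82,0,0,0],[-77,102,-82,0,0,0]]
  grip: 65

```text
time_s: 7.48
tool_pos: [447.1, 90.8, 58.1]
tool_rot: [[-0.962, 0.272, 0.0], [0.272, 0.962, -0.0], [-0.0, 0.0, -1.0]]
force: [0.5, -0.1, 0.0]
opening: 0.648
grasp_force: 0.0
```

>>> play_rows:
  rows:
    - [[0,1,-20,0,0,0],[0,1,-38,0,0,0],[0,1,-48,0,0,0],[0,1,-53,0,0,0],[0,1,-53,0,0,0],[0,1,-53,0,0,0]]

```text
time_s: 7.98
tool_pos: [447.2, 91.6, 5.4]
tool_rot: [[-0.962, 0.273, 0.001], [0.273, 0.962, 0.0], [-0.001, 0.0, -1.0]]
force: [0.4, -0.6, 0.3]
opening: 0.653
grasp_force: 0.0
```

>>> play_rows:
  rows:
    - [[0,0,0,0,0,0],[0,0,0,0,0,0],[0,0,0,0,0,0],[0,0,0,0,0,0],[0,0,0,0,0,0],[0,0,0,0,0,0],[0,0,0,0,0,0],[0,0,0,0,0,0],[0,0,0,0,0,0]]
  grip: 15
  squeeze: 50

```text
time_s: 8.73
tool_pos: [446.3, 92.0, 4.9]
tool_rot: [[-0.962, 0.272, 0.0], [0.272, 0.962, 0.0], [-0.0, 0.0, -1.0]]
force: [-1.1, 0.7, 7.8]
opening: 0.303
grasp_force: 50.0
```

>>> play_rows:
  rows:
    - [[0,0,25,0,0,0],[0,0,55,0,0,0],[0,-20,85,0,0,0],[10,-55,100,0,0,0],[20,-90,100,0,0,0],[30,-125,100,0,0,0],[40,-160,100,0,0,0],[44,-185,100,0,0,0],[44,-202,100,0,0,0],[44,-202,100,0,0,0],[44,-202,100,0,0,0]]

```text
time_s: 9.65
tool_pos: [489.9, -110.6, 104.5]
tool_rot: [[-0.962, 0.274, -0.001], [0.274, 0.962, 0.0], [0.001, 0.0, -1.0]]
force: [-0.1, 0.5, -1.7]
opening: 0.302
grasp_force: 50.0
```

```bash
python3 - <<'E'
from h import *
o=manip.get_obs(); print(o["time_s"],o["tool_pos"],o["opening"],o["force"],np.degrees(np.arctan2(o["tool_rot"][1][1],o["tool_rot"][0][1])))
for n in("top","scene"):
    s=snap(n); save(s,n+"4"); c=cloud(s); np.savez("/tmp/"+n+"4",c=c); c=c.reshape(-1,3)
    r=(np.hypot(c[:,0]-597,c[:,1]+139)<60)&(c[:,2]>125)&(c[:,2]<150); p=c[r]
    if len(p)>20: b=cv2.minAreaRect(p[:,:2].astype(np.float32)); print(n,"head",len(p),b,np.median(p[:,2]), "plane",np.linalg.lstsq(np.c_[p[:,:2]-p[:,:2].mean(0),np.ones(len(p))],p[:,2],rcond=None)[0])
a=cv2.imread("pics/top4.png")[130:280,300:450]; b=cv2.imread("pics/scene4.png")[150:350,150:350]
cv2.imwrite("pics/m4.png",np.hstack([cv2.resize(a,(400,400)),cv2.resize(b,(400,400))]))
E
```

```text
9.65 [ 489.86331463 -110.58455875  104.49134458] 0.3022831766073184 [-0.1116006   0.51998975 -1.68521914] 74.09615612208873
top head 265 ((596.7135009765625, -142.51162719726562), (47.65306091308594, 42.52825927734375), 74.6104965209961) 139.27522241805286 plane [-2.99562109e-02 -1.44590055e-02  1.39057954e+02]
scene head 661 ((581.5778198242188, -135.24105834960938), (51.90017318725586, 86.1357421875), 76.93148803710938) 137.64760970302382 plane [ 8.29763291e-02 -9.75553087e-02  1.35723882e+02]
```

View pics/m4.png

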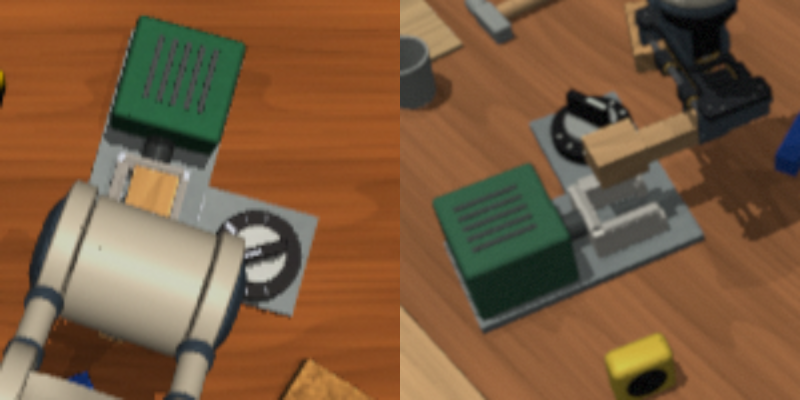

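The head hovers just over the nest, with the stem level and pointing out along the slot. I'll compare head and nest edges in each view.

```bash
python3 - <<'E'
from h import *
a=np.radians(-15.7); ax=np.array([np.cos(a),np.sin(a)]); ay=np.array([-ax[1],ax[0]]); O=np.array([598,-139])
def fr(c): c=c.reshape(-1,3); return np.c_[(c[:,:2]-O)@ax,(c[:,:2]-O)@ay,c[:,2]]
P=lambda v:np.percentile(v,[1,5,50,95,99]).round(1)
for n in("top","scene"):
    h=fr(np.load(f"/tmp/{n}4.npz")["c"]); w=fr(np.load(f"/tmp/{n}.npz")["c"])
    k=h[(abs(h[:,0])<45)&(abs(h[:,1])<40)&(h[:,2]>134)&(h[:,2]<144)]
    print(n,"head x",P(k[:,0]),"y",P(k[:,1]),"z",P(k[:,2]))
    t=k[abs(k[:,0]-10)<12]; print(" z vs x slope",np.polyfit(k[:,0],k[:,2],1), "yedge lo/hi",P(t[:,1]))
    # nest: rims (z ~62) and inner
    for lo,hi in((58.5,65),(48,58.5)):
        m=w[(w[:,2]>lo)&(w[:,2]<hi)]
        c1=m[(abs(m[:,0])<20)&(m[:,1]>15)&(m[:,1]<50)]; c2=m[(abs(m[:,0])<20)&(m[:,1]<-15)&(m[:,1]>-50)]; e=m[(abs(m[:,1])<18)&(m[:,0]>15)&(m[:,0]<55)]
        print(" ",lo,"y+",P(c1[:,1]) if len(c1) else 0,"y-",P(c2[:,1]) if len(c2) else 0,"end",P(e[:,0]) if len(e) else 0)
    H=w[(w[:,2]>90)&(w[:,2]<105)&(w[:,0]>60)&(w[:,0]<220)&(abs(w[:,1])<80)]; print(" housing x",P(H[:,0]),"y",P(H[:,1]))
    B=w[(w[:,2]>70)&(w[:,2]<80)&(np.hypot(w[:,0]+22,w[:,1]+135)<40)]; b=cv2.minAreaRect(B[:,:2].astype(np.float32)); print(" bar",b)
E
```

```text
top head x [-20.7 -18.5   0.3  19.   20.7] y [-27.2 -25.4  -4.4  17.6  19.5] z [134.3 134.9 139.3 142.9 143.5]
 z vs x slope [-1.54188569e-02  1.39118704e+02] yedge lo/hi [-27.  -25.   -3.7  17.8  19.6]
  58.5 y+ [27.1 27.6 34.  38.8 39.1] y- [-39.9 -39.8 -35.3 -30.5 -29.1] end [32.6 32.6 38.6 41.9 42.4]
  48 y+ [25.6 26.2 29.9 37.9 39.1] y- [-39.9 -38.8 -30.7 -27.  -26.8] end [29.3 29.7 37.2 52.4 53.9]
 housing x [ 73.2  77.2 128.7 180.4 185.6] y [-59.2 -54.2  -1.   52.5  57.2]
 bar ((-22.205801010131836, -135.96939086914062), (13.568418502807617, 55.95376968383789), 31.153413772583008)
scene head x [-30.5 -27.9  -2.1  22.9  25.1] y [-24.5 -22.6   1.7  22.7  24.8] z [134.2 135.3 138.7 141.2 142.3]
 z vs x slope [-7.64516645e-03  1.38501627e+02] yedge lo/hi [-24.4 -22.6   2.1  22.8  25.2]
  58.5 y+ [34.7 35.3 39.2 41.7 42. ] y- [-36.3 -34.5 -31.8 -28.2 -27. ] end [39.2 40.2 43.8 47.8 48. ]
  48 y+ [28.6 30.1 39.8 42.4 43. ] y- [-37.4 -34.6 -27.7 -23.2 -22.5] end [33.8 35.  44.9 53.5 54.5]
 housing x [ 78.3  83.7 136.2 186.4 190.8] y [-55.3 -49.    7.1  58.   61.3]
 bar ((-17.417116165161133, -131.7583770751953), (16.248172760009766, 55.66675567626953), 31.80314064025879)
```

>>> play_rows:
  rows:
    - [[7.5,1,0,0,0,0.2],[7.5,1,-15,0,0,0.2],[7.5,1,-30,0,0,0.2],[7.5,1,-38,0,0,0.2],[7.5,1,-43,0,0,0.2],[7.5,1,-48,0,0,0.2],[7.5,1,-53,0,0,0.2],[7.5,1,-57,0,0,0.2],[7.5,1,-57,0,0,0.2]]

```text
time_s: 10.5
tool_pos: [497.6, -108.9, 47.3]
tool_rot: [[-0.963, 0.269, -0.001], [0.269, 0.963, 0.0], [0.001, 0.0, -1.0]]
force: [-1.1, -1.0, -1.5]
opening: 0.304
grasp_force: 50.0
```

>>> play_rows:
  rows:
    - [[0,0,-6,0,0,0],[0,0,-12,0,0,0],[0,0,-18,0,0,0],[0,0,-23,0,0,0],[0,0,-27,0,0,0],[0,0,-29.5,0,0,0],[0,0,-29.5,0,0,0],[0,0,-29.5,0,0,0]]

```text
time_s: 11.17
tool_pos: [497.7, -109.0, 18.1]
tool_rot: [[-0.963, 0.269, -0.0], [0.269, 0.963, 0.0], [0.0, 0.0, -1.0]]
force: [-0.4, 0.1, -2.2]
opening: 0.302
grasp_force: 50.0
```

```bash
python3 - <<'E'
from h import *
o=manip.get_obs(); print(o["time_s"],o["tool_pos"],o["opening"],o["force"])
a=np.radians(-15.7); ax=np.array([np.cos(a),np.sin(a)]); ay=np.array([-ax[1],ax[0]])
for n,off in(("top",(-.4,-.6)),("scene",(4.9,3.2))):
    s=snap(n); save(s,n+"5"); c=cloud(s).reshape(-1,3); q=np.c_[(c[:,:2]-[598,-139])@ax-off[0],(c[:,:2]-[598,-139])@ay-off[1],c[:,2]]
    k=q[(abs(q[:,0])<20)&(abs(q[:,1])<18)]; print(n,"z in nest",np.percentile(k[:,2],[5,50,95]))
E
```

```text
11.1667 [ 497.6844702  -109.04696207   18.13121367] 0.3021204841538545 [-0.39821463  0.12875938 -2.20437876]
top z in nest [46.91930231 53.04683198 58.50870703]
scene z in nest [49.5567187  52.42478633 55.46772076]
```

>>> play_rows:
  rows:
    - [[0,0,-1,0,0,0],[0,0,-1,0,0,0],[0,0,-1,0,0,0]]

```text
time_s: 11.52
tool_pos: [497.8, -109.1, 17.3]
tool_rot: [[-0.963, 0.269, 0.0], [0.269, 0.963, -0.0], [-0.0, -0.0, -1.0]]
force: [0.2, 0.2, -2.0]
opening: 0.302
grasp_force: 50.0
```

>>> play_rows:
  rows:
    - [[0,0,0,0,0,0],[0,0,0,0,0,0],[0,0,0,0,0,0],[0,0,0,0,0,0],[0,0,0,0,0,0],[0,0,0,0,0,0],[0,0,30,0,0,0],[0,0,60,0,0,0],[0,0,100,0,0,0],[-70,40,130,0,0,0],[-110,80,130,0,0,0],[-110,80,130,0,0,0]]
  grip: 65

```text
time_s: 12.52
tool_pos: [398.6, -38.0, 145.6]
tool_rot: [[-0.963, 0.27, 0.002], [0.27, 0.963, -0.0], [-0.002, 0.0, -1.0]]
force: [0.4, 1.5, 0.3]
opening: 0.652
grasp_force: 0.0
```

```bash
python3 - <<'E'
from h import *
o=manip.get_obs(); print(o["time_s"],o["tool_pos"],o["opening"],np.degrees(np.arctan2(o["tool_rot"][1][1],o["tool_rot"][0][1])))
a=np.radians(-15.7); ax=np.array([np.cos(a),np.sin(a)]); ay=np.array([-ax[1],ax[0]])
P=lambda v:np.percentile(v,[1,5,50,95,99]).round(1)
for n,off in(("top",(-.4,-.6)),("scene",(4.9,3.2))):
    s=snap(n); save(s,n+"6"); c=cloud(s).reshape(-1,3); q=np.c_[(c[:,:2]-[598,-139])@ax-off[0],(c[:,:2]-[598,-139])@ay-off[1],c[:,2]]
    k=q[(abs(q[:,0])<20)&(abs(q[:,1])<18)]; print(n,"head z",P(k[:,2]))
    k=q[(q[:,0]<-80)&(q[:,0]>-170)&(abs(q[:,1])<30)&(q[:,2]>32)&(q[:,2]<48)]
    if len(k): print(" stem",P(k[:,0]),P(k[:,1]),P(k[:,2]),np.polyfit(k[:,0],k[:,1],1))
    B=c[(c[:,2]>69)&(c[:,2]<80)&(np.hypot(c[:,0]-541,c[:,1]+262)<40)]
    if len(B): print(" bar",cv2.minAreaRect(B[:,:2].astype(np.float32)))
a=cv2.imread("pics/top6.png")[130:280,300:450]; b=cv2.imread("pics/scene6.png")[150:350,150:350]
cv2.imwrite("pics/m6.png",np.hstack([cv2.resize(a,(400,400)),cv2.resize(b,(400,400))]))
E
```

```text
12.5167 [398.55707608 -38.04728208 145.62545398] 0.6523196460649072 74.33082391696055
top head z [45.5 47.  51.9 56.8 58.6]
 stem [-150.8 -148.3 -115.9  -83.6  -80.9] [-13.  -11.9   0.4  13.2  14.4] [32.5 34.3 39.8 44.9 47.1] [0.00107662 0.66988878]
 bar ((539.5487670898438, -263.2685546875), (14.119709968566895, 56.58469009399414), 15.380675315856934)
scene head z [47.2 48.1 51.7 54.8 56. ]
 stem [-151.1 -147.5 -115.2  -83.6  -81. ] [-15.  -13.3   1.6  14.3  15.5] [32.4 34.5 39.2 42.9 44.2] [0.00437349 1.70182544]
 bar ((543.8805541992188, -261.2484130859375), (18.23814582824707, 54.50353240966797), 15.941570281982422)
```

View pics/m6.png

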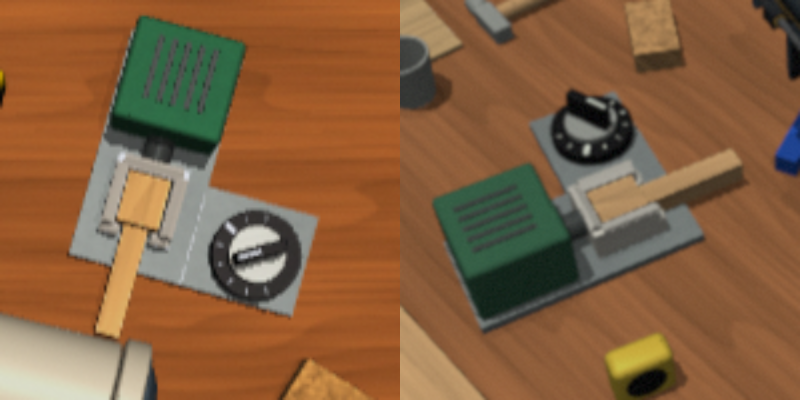

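The blank is seated: head top at 52 mm, stem end at about -151 mm, aligned. Now the dial.

>>> play_rows:
  rows:
    - [[30,-30,0,0,0,-7],[60,-60,0,0,0,-14],[85,-90,0,0,0,-21],[110,-125,0,0,0,-28],[130,-160,0,0,0,-35],[143,-195,0,0,0,-42],[143,-224,0,0,0,-49],[143,-224,0,0,0,-56],[143,-224,0,0,0,-59],[143,-224,-20,0,0,-59],[143,-224,-30,0,0,-59],[143,-224,-30,0,0,-59]]
  grip: 50

```text
time_s: 13.62
tool_pos: [541.1, -261.7, 112.5]
tool_rot: [[-0.266, 0.964, -0.003], [0.964, 0.266, 0.002], [0.003, -0.003, -1.0]]
force: [-0.8, 0.5, 0.5]
opening: 0.498
grasp_force: 0.0
```

>>> play_rows:
  rows:
    - [[0,0,-20,0,0,0],[0,0,-40,0,0,0],[0,0,-55,0,0,0],[0,0,-63,0,0,0],[0,0,-66,0,0,0],[0,0,-66,0,0,0],[0,0,-66,0,0,0]]

```text
time_s: 14.2
tool_pos: [542.9, -262.6, 49.6]
tool_rot: [[-0.266, 0.964, 0.001], [0.964, 0.266, -0.0], [-0.001, 0.001, -1.0]]
force: [-0.3, -0.5, -0.2]
opening: 0.501
grasp_force: 0.0
```

>>> play_rows:
  rows:
    - [[0,0,0,0,0,0],[0,0,0,0,0,0],[0,0,0,0,0,0],[0,0,0,0,0,0],[0,0,0,0,0,0],[0,0,0,0,0,0],[0,0,0,0,0,0],[0,0,0,0,0,0],[0,0,0,0,0,0]]
  grip: 5
  squeeze: 25

```text
time_s: 14.95
tool_pos: [543.2, -262.3, 49.1]
tool_rot: [[-0.265, 0.964, 0.001], [0.964, 0.265, -0.0], [-0.0, 0.001, -1.0]]
force: [3.6, 2.6, 1.6]
opening: 0.154
grasp_force: 25.0
```

>>> play_rows:
  rows:
    - [[0,0,0,0,0,-6],[0,0,0,0,0,-12],[0,0,0,0,0,-18],[0,0,0,0,0,-24],[0,0,0,0,0,-30],[0,0,0,0,0,-36],[0,0,0,0,0,-42],[0,0,0,0,0,-48],[0,0,0,0,0,-54],[0,0,0,0,0,-59],[0,0,0,0,0,-61],[0,0,0,0,0,-61]]

```text
time_s: 15.95
tool_pos: [543.7, -262.4, 49.1]
tool_rot: [[0.717, 0.697, 0.002], [0.698, -0.717, -0.0], [0.001, 0.002, -1.0]]
force: [7.1, 2.5, -0.7]
opening: 0.15
grasp_force: 25.0
```

>>> play_rows:
  rows:
    - [[0,0,0,0,0,0],[0,0,0,0,0,0],[0,0,0,0,0,0],[0,0,0,0,0,0]]

```text
time_s: 16.28
tool_pos: [543.6, -262.4, 49.1]
tool_rot: [[0.715, 0.7, 0.002], [0.7, -0.715, -0.0], [0.001, 0.002, -1.0]]
force: [6.9, 3.5, -0.9]
opening: 0.15
grasp_force: 25.0
```

>>> play_rows:
  rows:
    - [[0,0,0,0,0,0],[0,0,0,0,0,0],[0,0,0,0,0,0],[0,0,0,0,0,0],[0,0,30,0,0,0],[0,0,60,0,0,0],[0,0,90,0,0,0],[-40,0,120,0,0,0],[-70,-20,120,0,0,0],[-110,-20,120,0,0,0],[-150,-20,120,0,0,0],[-150,-20,120,0,0,0]]
  grip: 50

```text
time_s: 17.28
tool_pos: [385.9, -280.7, 168.6]
tool_rot: [[0.716, 0.698, -0.004], [0.698, -0.716, 0.002], [-0.001, -0.005, -1.0]]
force: [1.5, 0.8, 0.1]
opening: 0.501
grasp_force: 0.0
```

```bash
python3 - <<'E'
from h import *
o=manip.get_obs(); print(o["time_s"],o["tool_pos"],o["opening"],o["force"])
a=np.radians(-15.7); ax=np.array([np.cos(a),np.sin(a)]); ay=np.array([-ax[1],ax[0]])
P=lambda v:np.percentile(v,[1,5,50,95,99]).round(1)
for n,off in(("top",(-.4,-.6)),("scene",(4.9,3.2))):
    s=snap(n); save(s,n+"7"); c=cloud(s).reshape(-1,3); q=np.c_[(c[:,:2]-[598,-139])@ax-off[0],(c[:,:2]-[598,-139])@ay-off[1],c[:,2]]
    k=q[(abs(q[:,0])<20)&(abs(q[:,1])<18)]; print(n,"head z",P(k[:,2]))
    k=q[(q[:,0]<-80)&(q[:,0]>-170)&(abs(q[:,1])<30)&(q[:,2]>32)&(q[:,2]<48)]
    if len(k): print(" stem",P(k[:,0]),P(k[:,1]))
    B=c[(c[:,2]>69)&(c[:,2]<80)&(np.hypot(c[:,0]-541,c[:,1]+262)<40)]
    if len(B): print(" bar",cv2.minAreaRect(B[:,:2].astype(np.float32)))
a=cv2.imread("pics/top7.png")[130:280,300:450]; b=cv2.imread("pics/scene7.png")[150:350,150:350]
cv2.imwrite("pics/m7.png",np.hstack([cv2.resize(a,(400,400)),cv2.resize(b,(400,400))]))
E
```

```text
17.2833 [ 385.93556893 -280.71257216  168.55294089] 0.5007541037069169 [1.45100477 0.80387742 0.06271419]
top head z [44.4 47.  51.9 56.8 58.9]
 stem [-150.6 -147.8 -116.3  -84.   -80.9] [-13.  -11.9   0.6  13.2  14.4]
 bar ((539.68896484375, -262.017578125), (53.997745513916016, 13.129691123962402), 44.033321380615234)
scene head z [46.5 48.4 51.3 54.7 55.8]
 stem [-150.9 -148.3 -114.8  -83.1  -80.7] [-15.6 -13.4   1.5  13.7  14.9]
 bar ((545.3524780273438, -261.322021484375), (59.527687072753906, 15.19805908203125), 43.5640754699707)
```

View pics/m7.png

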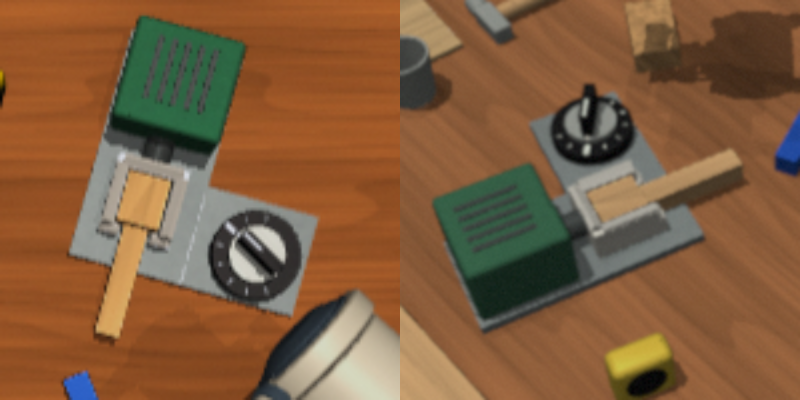

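The bar is at 44° (target 44.3°), with the pointer on the bold mark at (230,228) in the left crop. The blank is unmoved and home, and the robot is clear. I'll hand in.

>>> play_rows:
  rows:
    - [[0,0,0,0,0,0],[0,0,0,0,0,0],[0,0,0,0,0,0]]

```text
time_s: 17.63
tool_pos: [393.3, -282.4, 168.7]
tool_rot: [[0.714, 0.7, 0.0], [0.7, -0.714, -0.0], [0.0, 0.0, -1.0]]
force: [0.4, -0.1, -0.5]
opening: 0.499
grasp_force: 0.0
```

```bash
python3 -c "
from rig import manip
print(manip.close_job())"
```

```text
the job is handed in; nothing more can be done
None
```

The job is handed in at 17.6 s, with no verdict returned: in the last camera images the blank is home and released in the nest, the dial pointer is within about 1° of the bold mark, and the robot is clear of everything.

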